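Load a housing in the traversing inspection fixture and wind the jaw snug

TASK

Take the metal housing out of the white tray, stand it upright on the fixture's bed between the stop and the jaw, long side along the travel, and let go of it. Then wind the knob on the carriage clockwise, following it as the carriage travels, until the jaw has pushed the housing against the stop and holds it snug: the spring pad should press with about 10 newtons, clearly gripping but well short of bottoming at 24 newtons. Leave it held there and leave the other things on the bench where they are.

Things in the scene. Friction and masses are not known exactly. Their poses are not given: they have to be found in the camera images.
- housing: loose aluminium camera-module housing, a block 36 mm (its x) by 50 mm (its y) by 40 mm tall, with a dark round lens boss 24 mm across and 6 mm high on top; about 0.18 kg; origin at the centre of its underside, z up
- tray: fixed shallow white tray, 170 x 170 mm, walls 12 mm high, floor 4 mm thick, holding the housing; origin at the centre of its underside
- fixture: fixed fixture: flat aluminium bed 90 mm wide (its x) and 260 mm long (its y, -100 to +160 mm); bed top 12 mm above this origin. A steel stop block (60 wide, 20 thick, 40 mm high) stands across the bed, its face looking to +y somewhere between y = -26 and -13 mm: set differently each time, not measured, to be felt. Stop, pad and knob are centred on x = 0
- nest (a point): point on the bed top, at x = 0, y = +21 mm of the fixture, axes as the fixture's: the middle of the open space between stop and jaw, where the housing's underside goes, its 50 mm side along y. A housing set here clears the pad by 9 mm (the pad face starts at y = +55 mm of the fixture) and the stop by 9 to 22 mm
- carriage: grey carriage on the bed, 76 mm wide, 34 mm high; travels in the fixture's -y direction. It carries the knob and, on its -y side, the jaw: a black spring pad 50 mm wide, 32 mm high, its face 50 mm from the knob axis. The pad yields 1 mm per 6 N and bottoms after 4 mm (24 N). Origin on the knob axis at the bed top; axes as the fixture's
- knob_grip (a point): middle of the knob's black bar grip, on the knob's vertical axis, 68 mm above the fixture's underside; turns with the knob. The bar is 44 mm long (this x), 14 mm thick (this y), 28 mm high; its top is 12 mm above this point. Its round skirt, 48 mm across, has its top 16 mm below this point
- knob (a joint): knob angle, rad: 0 at the start, grows clockwise seen from above, up to 4. Each rad moves carriage and knob 12 mm in the fixture's -y. Turning takes 0.30 N m when free and 0.012 N m more per newton on the pad (pushing along the travel helps by 0.012 N m per newton); the knob stays where left, and at rest its friction can shift the reading by a steady offset. The pad is loaded after 1.5 to 2.6 rad
- bottle: loose white plastic bottle, 44 mm across, 110 mm high, a bystander; origin at the centre of its underside
- pen_cup: loose black cup, 72 mm across, 90 mm high, a bystander; origin at the centre of its underside
- screwdriver: loose screwdriver, 160 mm long, lying along its x, a bystander
Not all that is in view belongs to the job. Of the things shaped like the housing, the aluminium one is meant.

How it is judged:
By the outcome, as a careful person would: the job done as asked, in the order asked, and still so for the second after the job is handed in, with the robot touching nothing.
It also fails if it takes over 70 s, if anything falls off the work surface, if the arm or the gripper's body presses on something with over 40 N, if the wrist force passes 120 N, or if a joint passes its speed limit or range.

ROBOT

A 6-joint arm with a two-finger parallel gripper is mounted at the origin on the work surface. World frame = base frame: x ahead of the robot, y to its left, z up, the work surface at z = 0. Lengths are in mm, angles in degrees, forces in N, time in s.
With the tool pointing down it reaches from about 350 to 850 mm from the base axis. Payload 8.1 kg.
Tool frame: the origin (TCP) lies at the very end of the fingers, on their centre line; the grasp point (between the pads) lies 19 mm behind it; z points along the fingers, y is the line along which they close (so a half turn about z gives the same grasp; the last joint's range is limited). The gripper opens to 85 mm and grips with 20 to 120 N. Pads are 22 mm wide; open, the fingers measure 114 mm over their backs; the gripper's body (76 mm by 85 mm) begins 54 mm behind the grasp point. The pads swing forward as they close: fully open they stand 13 mm farther back than shut.
Start: joints at [-70.21, 7.471, 85.268, -0, 87.261, -4.893], TCP at [250.578, -545.175, 231.292] pointing down, gripper open.
Joint ranges: [-169.43, 169.43], [-51.17, 129.36], [1.28, 143.12], [-76.62, 256.62], [0, 156.53], [-152.29, 152.29]. Speed limits (degrees/s): [136.94, 136.94, 159.86, 180, 180, 180].

INTERFACE

Orientations are given as [roll, pitch, yaw] about the fixed x, y, z axes, in that order (R = Rz(yaw) Ry(pitch) Rx(roll)).
In Python, from bench import * gives the robot as it stands.
- The arm moves only by the tool play_rows, never from a script. Its argument "increments" is a list of rows, each a list of 3 entries, a list of its own where there are three numbers: the gripper's target within -1 to 1 (fully open at 1, half-way at 0, shut at -1), then the shift along the tool's x, y, z in mm, then the turn about the tool's z in rad. A call has 1 to 12 rows; each row shifts and turns the commanded pose from where the row before left it, along the tool's axes as they then stand; what a row does not reach is not made up. A row lasts 1/12 s, in which the tool goes at most 41.7 mm and 7.16 degrees, less where a joint would pass 70% of its speed; a pose out of reach is approached as far as the arm can. A call is refused whole if a number of a shift passes 41.7 or a number of a turn 0.125, either way. A call with a gripper value outside its range is refused whole. The fingers move at their own pace and stop on an object; "force" is the grip in N (left out, the last holds). Time passes only in rows, so rows that do not move let the fingers close. It gives the time, the measured TCP pose, the force, the opening and the grip force at its end, in the units of the state.
- sense(): the state, without advancing time (a new reading comes with each control period).
- snapshot(name): name is "side" or "top"; returns a dict with "color" (420x560x3 uint8, red, green, blue), "intrinsics" (3x3 intrinsics, pixels), "world_from_camera" (4x4, takes a point from camera to world coordinates). Camera axes: x right, y down, z forward; pixel columns grow to the right and rows downward; lengths in mm; the calibration is good to about 2 mm. A picture is of the moment at which its call begins. There is no depth.
- hand_in(): hands the job in; it is judged then, once.
Trained networks look in a picture, given as the dict that the camera call returned (one of the last four; its "shot" number tells which), for a name from the list of things; names that differ only in an ending like _2 or _b are one class to them, and where a whole thing is asked for, a point or a joint stands for the part that bears it (a point fixed in the world has none). Each returns a list of dicts, best first, with "p" (0 to 1); they miss things now and then, are a little off and sometimes report something else, mostly with a low value. They report only what shows in the picture. A call takes as long as a camera call. They do not tell look-alikes from the thing itself.
- find_in(query, picture): "xyz" ([x, y, z] in mm, in the coordinates of the camera as it stood for that picture, good to about 4 mm: the middle of the surface that is visible of it).
- regions_of(query, picture): "mask" (420x560 bool, what is visible of it).
- pinpoint(query, picture): "xyz" ([x, y, z] in mm, in the coordinates of the camera as it stood for that picture, good to about 4 mm: a listed point, or the origin of a listed thing).
The state is a dict: "time": time; "joint_pos": joint angles; "qd": joint speeds; "joint_efforts": joint torques, N m; "tool_pos": TCP position; "tcp_rot": TCP orientation; "ft_force": force on the tool from outside, world axes, zero at the start; "wrist_torque": the same for the moment, N m; "finger_gap": finger opening in mm; "grip_force": force on a finger pad.
Only numpy, scipy, OpenCV 4.12 (cv2) and the standard library are available. Lean on these libraries where they do the work, as an engineer would, in place of code of your own. Each camera call takes 0.05 s, during which the arm holds its last target. There are 200 camera calls.

## Working session

There is one attempt and no reset: what is moved stays moved. The work goes in short steps, Python scripts to look and compute and a tool call to move; the robot and the scene stay as the last step left them, time stands still between calls to the robot, and variables do not carry over. Pictures are saved under pics/ and viewed, at most 10 in all, crops included, and the job is handed in when it is done.

Besides the shell and the picture viewer there is one more tool, called after ">>>" as name([rows], argument=value, ...), one row to a line, values as JSON. play_rows: Moves the arm, as the interface text tells. Its arguments: {"type":"object","properties":{"increments":{"type":"array","items":{"type":"array"}},"force":{"type":"number"}},"required":["increments"]}

```bash
mkdir -p pics; cat > h.py <<'E'
from bench import *
import numpy as np, cv2
def w(p,x): return (p["world_from_camera"]@np.r_[x,1])[:3]
def save(p,n): cv2.imwrite(f"pics/{n}.png",p["color"][:,:,::-1])
E
python3 - <<'E'
from h import *
print(sense())
for c in ("top","side"):
    p=snapshot(c); save(p,c+"0")
    for q in ("housing","tray","fixture","nest","carriage","knob_grip","bottle","pen_cup","screwdriver"):
        try:
            print(c,q,[(w(p,r["xyz"]).round(1).tolist(),round(r["p"],2)) for r in pinpoint(q,p)][:4])
        except Exception as e: print(q,e)
    K=p["intrinsics"];print(K[0,0],K[0,2],K[1,2],p["world_from_camera"].round(3).tolist())
E
```

```text
{'time': 0.0, 'joint_pos': array([-7.02110167e+01,  7.51326895e+00,  8.53285728e+01,  4.65223682e-04,
        8.72611265e+01, -4.89150382e+00]), 'qd': array([ 0.04619209, -0.06272526,  0.02490683, -0.04417913, -0.09471898,
       -0.05276517]), 'joint_efforts': array([-1.22773698e-03, -5.69415987e+01, -5.00545800e+01, -4.81804564e-04,
        1.51546713e-02,  4.67980180e-05]), 'tool_pos': array([ 250.38973671, -544.66524614,  230.27036835]), 'tcp_rot': array([-1.79897446e+02, -9.24297114e-03,  2.46804562e+01]), 'ft_force': array([-0.15940217,  0.54542247,  0.28457676]), 'wrist_torque': array([-0.03237505,  0.00312823, -0.0214641 ]), 'grip_force': 0.0, 'finger_gap': 85.21901790943093}
top housing [([338.8, -208.6, -1.1], 0.93), ([497.2, -197.7, 5.3], 0.9), ([487.2, -384.0, 1.1], 0.64)]
top tray [([507.5, -198.7, 3.2], 0.58)]
top fixture [([571.6, 139.7, -0.8], 0.72), ([494.5, -194.4, 3.6], 0.59)]
top nest [([571.4, 163.4, 14.0], 0.73)]
top carriage [([575.9, 245.8, 13.5], 0.92)]
top knob_grip [([575.2, 244.9, 69.1], 0.72)]
top bottle [([703.5, -115.2, -0.2], 0.72)]
top pen_cup [([340.
[... 266 characters left out ...]
0.978, 1222.447], [0.0, 0.0, 0.0, 1.0]]
side housing [([339.7, -213.6, 0.5], 0.92), ([489.7, -385.4, 2.0], 0.68), ([503.0, -193.2, 6.3], 0.56)]
side tray [([505.5, -199.0, 2.0], 0.77)]
side fixture [([573.5, 136.9, 3.0], 0.7)]
side nest [([572.2, 154.4, 10.8], 0.75)]
side carriage [([577.0, 243.3, 13.0], 0.77)]
side knob_grip [([582.6, 246.4, 69.4], 0.61), ([707.5, -117.2, 0.9], 0.2)]
side bottle [([706.9, -114.0, 2.3], 0.74)]
side pen_cup [([342.9, -367.3, 4.6], 0.59)]
side screwdriver [([745.5, 73.3, -0.7], 0.65)]
482.3549943009211 286.3428478936182 212.39390148714546 [[-0.996, -0.055, 0.068, 443.494], [-0.087, 0.718, -0.691, 770.034], [-0.01, -0.694, -0.72, 971.175], [0.0, 0.0, 0.0, 1.0]]
```

```bash
python3 -c "
import cv2,numpy as np
a=cv2.imread('pics/top0.png');b=cv2.imread('pics/side0.png')
cv2.imwrite('pics/both0.png',cv2.resize(np.vstack([a,b]),None,fx=.71,fy=.71))"
```

```text
(no output)
```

View pics/top0.png

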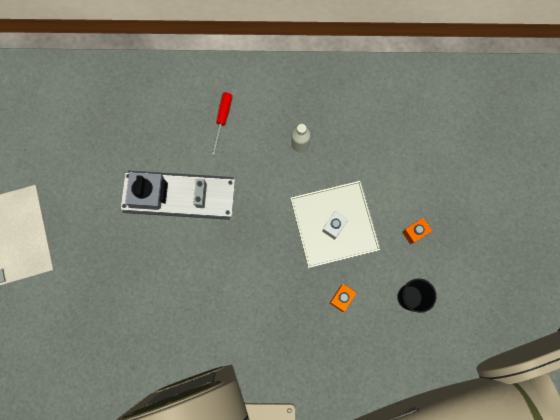

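View pics/side0.png

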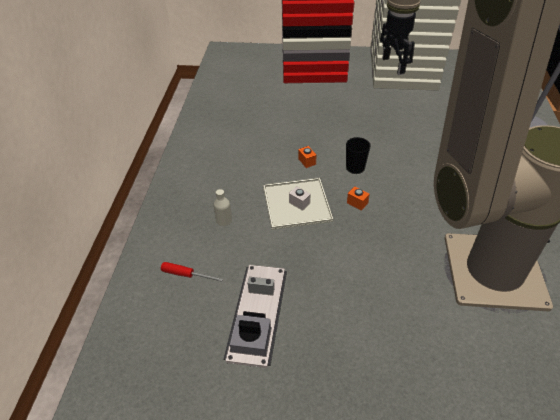

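The top view shows the aluminium housing in the tray at about pixel (336,224), with the orange look-alikes at (418,230) and (344,297). The fixture is at (178,195) with the knob at (142,188). The side view agrees. Next I'll fit poses from the masks.

```bash
cat >> h.py <<'E'
from scipy.optimize import minimize
def proj(p,X):
    T=np.linalg.inv(p["world_from_camera"]); c=X@T[:3,:3].T+T[:3,3]; u=c@p["intrinsics"].T; return u[:,:2]/u[:,2:]
def box(sx,y0,y1,z0,z1): return np.array([[x,y,z] for x in(-sx/2,sx/2) for y in(y0,y1) for z in(z0,z1)],float)
def pose(X,x,y,z,yaw):
    a=np.radians(yaw);R=np.array([[np.cos(a),-np.sin(a),0],[np.sin(a),np.cos(a),0],[0,0,1]]);return X@R.T+[x,y,z]
def hullmask(p,parts):
    S=8; m=np.zeros((420,560),np.uint8)
    big=np.zeros((840*2,1120*2),np.uint8)
    for X in parts:
        h=cv2.convexHull(proj(p,X).astype(np.float32)); cv2.fillConvexPoly(big,np.round((h+.5)*4-.5).astype(np.int32),255)
    return cv2.resize(big,(560,420),interpolation=cv2.INTER_AREA)/255.
def fit(parts,obs,z,starts):
    best=None
    def cost(v): 
        s=0
        for p,m in obs:
            h=hullmask(p,[pose(X,v[0],v[1],z,v[2]) for X in parts]); s+=1-np.minimum(h,m).sum()/np.maximum(h,m).sum()
        return s
    for s in starts:
        s=np.array(s,float)
        r=minimize(cost,s,method="Nelder-Mead",options=dict(initial_simplex=[s,s+[4,0,0],s+[0,4,0],s+[0,0,8]],maxiter=120))
        if best is None or r.fun<best.fun: best=r
    return best.x.round(1),round(best.fun,3)
a=np.linspace(0,2*np.pi,24)
disc=lambda r,z:np.c_[r*np.cos(a),r*np.sin(a),0*a+z]
HOUS=[box(36,-25,25,0,40),np.r_[disc(12,40),disc(12,46)]]
def mask(q,p,near):
    rs=regions_of(q,p); uv=proj(p,np.array([near],float))[0]
    for r in rs:
        v,u=np.nonzero(r["mask"])
        if np.hypot(u.mean()-uv[0],v.mean()-uv[1])<25: return r["mask"].astype(float)
E
python3 - <<'E'
from h import *
P=[snapshot("top"),snapshot("side")]
out=[]
def obs(q,n):
    o=[(p,mask(q,p,n)) for p in P]; return [x for x in o if x[1] is not None]
oh=obs("housing",(500,-195,20))
print("housing",len(oh),fit(HOUS,oh,4,[(500,-195,y) for y in(-60,-20,20,60)]))
for o in oh: print(fit(HOUS,[o],4,[(500,-195,y) for y in(-60,-20,20,60)]))
of=obs("fixture",(573,160,10))
FX=[box(90,-100,160,0,12)]
print("fix",len(of))
for o in of: print(o[1].sum(),fit([box(90,-100,160,0,12),box(76,75,140,12,46),box(60,-40,-20,12,52),np.r_[disc(24,52),disc(24,40)]+[0,105,0]],[o],0,[(573,139,0),(573,139,8),(573,139,-8)]))
p=P[0]
crops=[]
for p,uv,s in((P[0],(178,195),70),(P[1],(257,315),70)):
    c=p["color"][uv[1]-s:uv[1]+s,uv[0]-s:uv[0]+s,::-1]; crops.append(cv2.resize(c,(400,400),interpolation=cv2.INTER_CUBIC))
cv2.imwrite("pics/c1.png",np.hstack(crops))
E
```

```text
housing 2 (array([ 499.3, -197.4,   54.9]), np.float64(0.18))
(array([ 497. , -196.4, -124.4]), np.float64(0.073))
(array([ 500.6, -198.3,   55.4]), np.float64(0.054))
fix 2
4384.0 (array([569.5, 139. ,  -1.9]), np.float64(0.155))
3934.0 (array([570.2, 138.4,  -3.9]), np.float64(0.189))
```

View pics/c1.png

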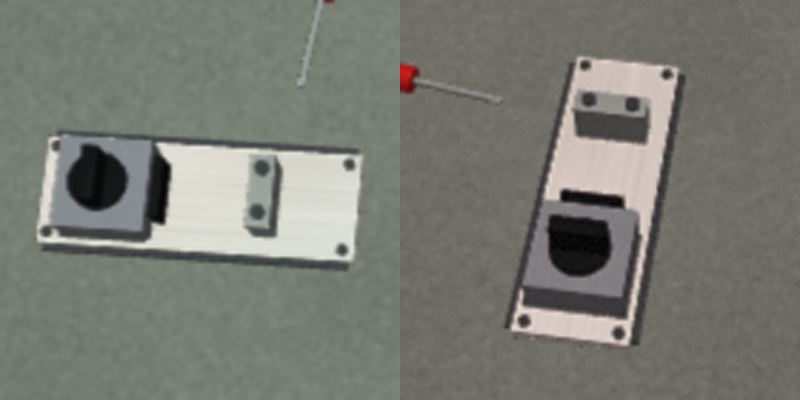

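The crop shows the bed's corner holes, the stop towards -y, and the carriage with its bar grip lying along the fixture's x. I'll use the holes to get the fixture axes and check the overlay of the housing fit.

```bash
python3 - <<'E'
from h import *
def bp(p,uv,z):
    d=p["world_from_camera"][:3,:3]@np.linalg.inv(p["intrinsics"])@np.r_[uv,1]; o=p["world_from_camera"][:3,3]; return (o+d*(z-o[2])/d[2])[:2]
P={c:snapshot(c) for c in("top","side")}
H={"top":(np.array([(57,145),(46,231),(349,164),(342,250)]),(108,125)),"side":(np.array([(585-400,65),(667-400,74),(524-400,321),(618-400,333)]),(187,245))}
for c,(h,o) in H.items():
    uv=(h+.5)*140/400-.5+o; q=np.array([bp(P[c],x,12) for x in uv]); 
    if c=="side": q=q[[2,3,0,1]]
    # q: +y side pair, -y side pair ; (hi x, lo x)
    ydir=q[:2].mean(0)-q[2:].mean(0); xdir=(q[[0,2]]-q[[1,3]]).mean(0)
    print(c,q.round(1).tolist(),"yaw",np.degrees(np.arctan2(-ydir[0],ydir[1])),np.degrees(np.arctan2(xdir[1],xdir[0])),"centre",q.mean(0),np.linalg.norm(ydir),np.linalg.norm(xdir))
    # contour of white bed
    b=np.median(q,axis=0)
for i in range(3):
    for c in P:
        p=snapshot(c)
        for q in("fixture","nest","knob_grip","carriage"):
            print(c,q,[(w(p,r["xyz"]).round(1).tolist(),round(r["p"],2)) for r in pinpoint(q,p)][:1])
E
```

```text
top [[614.6, 288.1], [541.9, 292.0], [600.8, 46.7], [528.4, 50.2]] yaw -3.233576355681255 -2.871140773345574 centre [571.4297815 169.2590261] 241.97564384070796 72.61036625240128
side [[616.6, 288.0], [545.1, 291.9], [603.9, 45.6], [531.6, 49.7]] yaw -3.0930672068481075 -3.1424925796787644 centre [574.31195435 168.79685652] 242.64251443123905 72.00864834659926
top fixture [([569.3, 140.0, -1.1], 0.81)]
top nest [([573.9, 164.1, 13.5], 0.76)]
top knob_grip [([574.2, 243.4, 69.7], 0.6)]
top carriage [([702.9, -114.1, 1.5], 0.61)]
side fixture [([573.7, 134.8, 2.1], 0.96)]
side nest [([571.6, 157.0, 13.5], 0.69)]
side knob_grip [([582.5, 246.9, 72.1], 0.77)]
side carriage [([575.4, 243.2, 13.1], 0.62)]
top fixture [([570.8, 140.4, -1.2], 0.83)]
top nest [([572.5, 164.4, 10.3], 0.7)]
top knob_grip [([576.6, 244.4, 67.5], 0.68)]
top carriage [([575.8, 245.7, 11.5], 0.91)]
side fixture [([571.5, 138.9, 1.5], 0.61)]
side nest [([569.4, 154.3, 14.8], 0.56)]
side knob_grip [([581.5, 244.2, 69.5], 0.85)]
side carriage [([578.7, 242.7, 12.8], 0.93)]
top fixture [([570.1, 141.1, -1.5], 0.77)]
top nest [([571.1, 162.6, 12.4], 0.93)]
top knob_grip [([577.8, 243.3, 68.2], 0.68)]
top carriage [([574.4, 244.6, 14.7], 0.75)]
side fixture [([573.5, 138.0, 6.6], 0.7)]
side nest [([571.6, 158.8, 14.5], 0.77)]
side knob_grip [([584.0, 248.9, 70.4], 0.67)]
side carriage [([577.8, 247.4, 14.7], 0.7)]
```

>>> play_rows([
  [1,[30.9,-17.6,0],0],
  [1,[30.9,-17.6,0],0],
  [1,[30.9,-17.6,0],0],
  [1,[30.9,-17.6,0],0],
  [1,[30.9,-17.6,0],0],
  [1,[30.9,-17.6,0],0],
  [1,[30.9,-17.6,0],0],
  [1,[30.9,-17.6,0],0],
  [1,[30.9,-17.6,0],0],
  [1,[30.9,-17.6,0],0],
  [1,[30.9,-17.6,0],0],
  [1,[30.9,-17.6,0],0],
], force=30)

```text
time: 3.9
tool_pos: [500.1, -196.8, 231.6]
tcp_rot: [180.0, -0.0, 24.7]
ft_force: [0.4, -0.3, 0.2]
finger_gap: 85.6
grip_force: 0.0
```

>>> play_rows([
  [1,[0,0,0],-0.124],
  [1,[0,0,0],-0.124],
  [1,[0,0,0],-0.124],
  [1,[0,0,0],-0.124],
  [1,[0,0,0],-0.124],
  [1,[0,0,0],-0.124],
  [1,[0,0,0],-0.124],
  [1,[0,0,0],-0.124],
  [1,[0,0,0],-0.124],
  [1,[0,0,0],-0.124],
  [1,[0,0,0],-0.124],
  [1,[0,0,0],-0.124],
])

```text
time: 4.9
tool_pos: [499.3, -198.4, 231.4]
tcp_rot: [180.0, 0.0, 110.3]
ft_force: [0.1, -0.1, 0.2]
finger_gap: 85.2
grip_force: 0.0
```

>>> play_rows([
  [1,[0,0,0],-0.124],
  [1,[0,0,0],-0.124],
  [1,[0,0,0],-0.124],
  [1,[0,0,0],-0.124],
  [1,[0,0,0],-0.124],
  [1,[0,0,0],0],
  [1,[0,0,0],0],
  [1,[0,0,0],0],
])

```text
time: 5.57
tool_pos: [499.3, -198.4, 231.3]
tcp_rot: [180.0, 0.0, 145.2]
ft_force: [-0.5, 0.3, 0.4]
finger_gap: 85.1
grip_force: 0.0
```

>>> play_rows([
  [1,[0,0,25],0],
  [1,[0,0,25],0],
  [1,[0,0,25],0],
  [1,[0,0,25],0],
  [1,[0,0,25],0],
  [1,[0,0,25],0],
  [1,[0,0,20],0],
  [1,[0,0,20],0],
  [1,[0,0,15],0],
  [1,[0,0,10],0],
  [1,[0,0,2],0],
  [1,[0,0,0],0],
])

```text
time: 6.57
tool_pos: [498.9, -198.2, 13.9]
tcp_rot: [-180.0, -0.1, 145.4]
ft_force: [0.4, -0.1, 0.3]
finger_gap: 85.5
grip_force: 0.0
```

>>> play_rows([
  [-1,[0,0,0],0],
  [-1,[0,0,0],0],
  [-1,[0,0,0],0],
  [-1,[0,0,0],0],
  [-1,[0,0,0],0],
  [-1,[0,0,0],0],
  [-1,[0,0,0],0],
  [-1,[0,0,0],0],
  [-1,[0,0,0],0],
  [-1,[0,0,0],0],
], force=30)

```text
time: 7.4
tool_pos: [500.2, -198.7, 15.4]
tcp_rot: [180.0, 0.1, 145.5]
ft_force: [-0.0, 0.3, 6.2]
finger_gap: 35.4
grip_force: 31.7
```

>>> play_rows([
  [-1,[0,0,-3],0],
  [-1,[0,0,-10],0],
  [-1,[0,0,-20],0],
  [-1,[0,0,-20],0],
  [-1,[0,0,-20],0],
  [-1,[0,0,-20],0],
  [-1,[0,0,-20],0],
  [-1,[0,0,-7],0],
  [-1,[0,0,0],0],
  [-1,[0,0,0],0],
], force=45)

```text
time: 8.23
tool_pos: [499.1, -198.4, 134.0]
tcp_rot: [-180.0, -0.0, 145.5]
ft_force: [-0.3, -0.0, -3.4]
finger_gap: 34.9
grip_force: 45.7
```

```bash
python3 - <<'E'
from h import *
s=sense();print(s["tool_pos"],s["tcp_rot"],s["ft_force"],s["wrist_torque"],s["finger_gap"])
cs=[]
for c in("top","side"):
    p=snapshot(c)
    u,v=proj(p,s["tool_pos"][None])[0].astype(int)
    cs.append(cv2.resize(p["color"][v-60:v+60,u-60:u+60,::-1],(400,400),interpolation=cv2.INTER_CUBIC))
    print([(w(p,r["xyz"]).round(1).tolist(),round(r["p"],2)) for r in pinpoint("housing",p)][:3])
cv2.imwrite("pics/c2.png",np.hstack(cs))
E
```

```text
[ 499.13032441 -198.37480826  133.97712062] [-1.79998749e+02 -2.77712900e-04  1.45460080e+02] [-0.33795811 -0.03529771 -3.44461461] [ 0.00408566  0.01712141 -0.01495096] 34.94830970757092
[([487.7, -386.3, 0.3], 0.83), ([340.6, -367.2, 0.4], 0.75), ([495.8, -199.3, 122.3], 0.45)]
[([336.5, -212.4, 0.5], 0.87), ([497.6, -194.9, 126.7], 0.7), ([493.2, -386.4, 1.8], 0.54)]
```

View pics/c2.png

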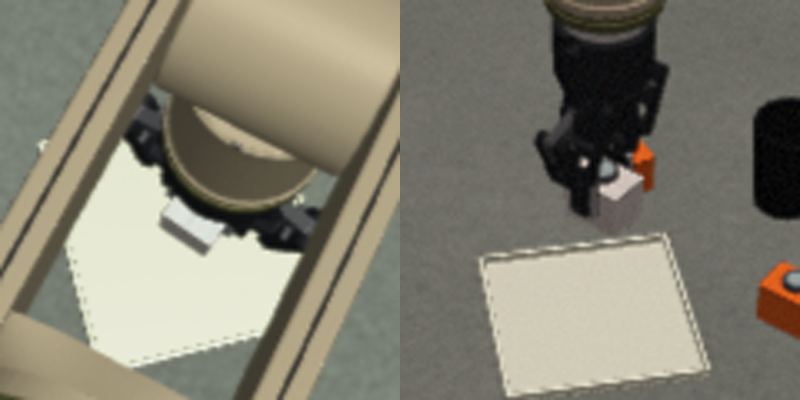

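Housing is gripped upright and clear of the tray. I'll carry it over the nest.

>>> play_rows([
  [-1,[11.9,28.1,0],0],
  [-1,[11.9,28.1,0],0],
  [-1,[11.9,28.1,0],0],
  [-1,[11.9,28.1,0],0],
  [-1,[11.9,28.1,0],0],
  [-1,[11.9,28.1,0],0],
  [-1,[11.9,28.1,0],0],
  [-1,[11.9,28.1,0],0],
  [-1,[11.9,28.1,0],0],
  [-1,[11.9,28.1,0],0],
  [-1,[11.9,28.1,0],0],
  [-1,[11.9,27.9,0],0],
])

```text
time: 9.43
tool_pos: [572.1, 161.6, 132.9]
tcp_rot: [-179.9, -0.1, 145.5]
ft_force: [1.1, -0.5, -2.1]
finger_gap: 35.1
grip_force: 45.8
```

>>> play_rows([
  [-1,[0,0,0],0.1],
  [-1,[0,0,0],0.1],
  [-1,[0,0,0],0.1],
  [-1,[0,0,0],0.1],
  [-1,[0,0,0],0.1],
  [-1,[0,0,0],0.1],
  [-1,[0,0,0],0.1],
  [-1,[0,0,0],0.1],
  [-1,[0,0,0],0.1],
  [-1,[0,0,0],0.122],
  [-1,[0,0,0],0],
  [-1,[0,0,0],0],
])

```text
time: 10.43
tool_pos: [572.2, 160.0, 133.2]
tcp_rot: [-179.9, 0.0, 87.1]
ft_force: [-0.5, -0.2, -3.0]
finger_gap: 35.3
grip_force: 46.1
```

```bash
python3 - <<'E'
from h import *
s=sense();print(s["tool_pos"],s["tcp_rot"],s["ft_force"],s["wrist_torque"],s["joint_pos"])
cs=[]
for c in("top","side"):
    p=snapshot(c)
    u,v=proj(p,s["tool_pos"][None])[0].astype(int)
    cs.append(cv2.resize(p["color"][v-60:v+60,u-60:u+60,::-1],(400,400),interpolation=cv2.INTER_CUBIC))
    print([(w(p,r["xyz"]).round(1).tolist(),round(r["p"],2)) for r in pinpoint("housing",p)][:4])
cv2.imwrite("pics/c3.png",np.hstack(cs))
E
```

```text
[572.18601145 160.022262   133.23327839] [-1.79907178e+02  2.16158152e-02  8.71172776e+01] [-0.50606962 -0.16931156 -3.0214619 ] [ 0.02363094 -0.04252069 -0.01921936] [1.06805708e+01 1.04084492e+01 9.24372507e+01 7.74658204e-04
 7.72496025e+01 1.35631391e+01]
[([337.3, -211.6, -1.3], 0.98), ([489.6, -384.2, -0.7], 0.86), ([569.9, 161.9, 121.3], 0.62), ([575.3, 244.1, 69.7], 0.22)]
[([577.0, 160.6, 125.5], 0.94), ([341.7, -214.2, 0.0], 0.66), ([582.9, 242.9, 70.7], 0.19)]
```

View pics/c3.png

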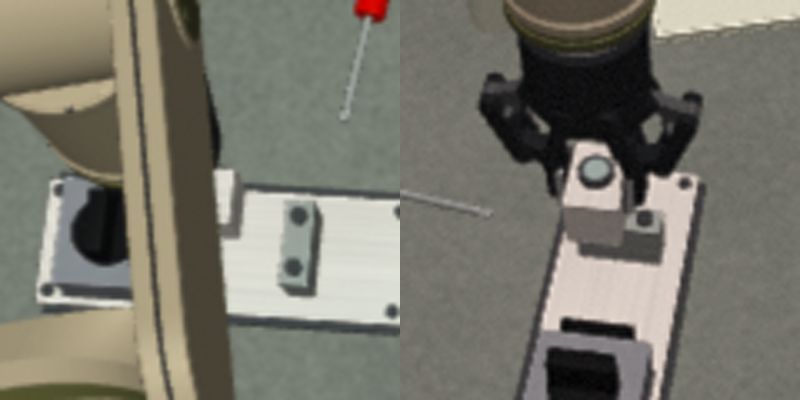

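>>> play_rows([
  [-1,[0,0,12],0],
  [-1,[0,0,15],0],
  [-1,[0,0,15],0],
  [-1,[0,0,15],0],
  [-1,[0,0,15],0],
  [-1,[0,0,13],0],
  [-1,[0,0,10],0],
  [-1,[0,0,8],0],
  [-1,[0,0,4],0],
  [-1,[0,0,0],0],
  [-1,[0,0,0],0],
])

```text
time: 11.55
tool_pos: [573.0, 160.2, 27.6]
tcp_rot: [180.0, -0.0, 86.9]
ft_force: [-0.8, -0.4, -2.6]
finger_gap: 35.5
grip_force: 46.2
```

>>> play_rows([
  [-1,[0,0,0.7],0],
  [-1,[0,0,0],0],
  [-1,[0,0,0],0],
])

```text
time: 11.8
tool_pos: [573.3, 160.3, 27.4]
tcp_rot: [179.9, -0.0, 86.9]
ft_force: [0.5, 1.2, -2.1]
finger_gap: 35.8
grip_force: 46.2
```

>>> play_rows([
  [-1,[0,0,0.7],0],
  [-1,[0,0,0],0],
  [-1,[0,0,0],0],
])

```text
time: 12.05
tool_pos: [572.7, 160.1, 26.0]
tcp_rot: [180.0, -0.0, 86.9]
ft_force: [-0.5, 0.9, -1.5]
finger_gap: 35.0
grip_force: 46.2
```

>>> play_rows([
  [-1,[0,0,1.2],0],
  [-1,[0,0,0],0],
  [-1,[0,0,0],0],
])

```text
time: 12.3
tool_pos: [572.6, 160.1, 24.6]
tcp_rot: [-180.0, 0.0, 86.9]
ft_force: [-0.5, -0.5, -2.7]
finger_gap: 35.0
grip_force: 46.2
```

>>> play_rows([
  [-1,[0,0,0.8],0],
  [-1,[0,0,0],0],
  [-1,[0,0,0],0],
])

```text
time: 12.55
tool_pos: [572.7, 160.1, 23.8]
tcp_rot: [-180.0, 0.0, 86.9]
ft_force: [0.2, 0.3, -3.1]
finger_gap: 35.2
grip_force: 46.2
```

>>> play_rows([
  [-1,[0,0,0.6],0],
  [-1,[0,0,0],0],
  [-1,[0,0,0],0],
])

```text
time: 12.8
tool_pos: [572.8, 160.2, 23.5]
tcp_rot: [180.0, -0.0, 86.9]
ft_force: [-1.1, -0.3, -0.3]
finger_gap: 35.0
grip_force: 46.5
```

>>> play_rows([
  [-1,[0,0,0.5],0],
  [-1,[0,0,0],0],
  [-1,[0,0,0],0],
])

```text
time: 13.05
tool_pos: [572.8, 160.2, 23.5]
tcp_rot: [180.0, -0.0, 86.9]
ft_force: [-3.6, 0.2, 5.7]
finger_gap: 34.9
grip_force: 47.2
```

>>> play_rows([
  [-1,[0,0,0.3],0],
  [-1,[0,0,0],0],
  [-1,[0,0,0],0],
])

```text
time: 13.3
tool_pos: [572.9, 160.2, 23.5]
tcp_rot: [180.0, 0.0, 86.9]
ft_force: [-5.5, -1.4, 9.3]
finger_gap: 35.3
grip_force: 47.6
```

Contact with the bed. Releasing and backing off.

>>> play_rows([
  [-1,[0,0,-0.4],0],
  [1,[0,0,0],0],
  [1,[0,0,0],0],
  [1,[0,0,0],0],
  [1,[0,0,0],0],
  [1,[0,0,0],0],
  [1,[0,0,0],0],
  [1,[0,0,0],0],
  [1,[0,0,0],0],
  [1,[0,0,0],0],
])

```text
time: 14.13
tool_pos: [572.7, 160.1, 22.9]
tcp_rot: [-180.0, 0.0, 86.9]
ft_force: [0.4, 0.0, -0.2]
finger_gap: 85.5
grip_force: 0.0
```

>>> play_rows([
  [1,[0,0,-10],0],
  [1,[0,0,-20],0],
  [1,[0,0,-30],0],
  [1,[0,0,-30],0],
  [1,[0,0,-20],0],
  [1,[0,0,-7],0],
  [1,[0,0,0],0],
])

```text
time: 14.72
tool_pos: [574.6, 160.5, 143.4]
tcp_rot: [179.7, -0.1, 86.9]
ft_force: [0.2, -0.2, -0.0]
finger_gap: 85.5
grip_force: 0.0
```

```bash
python3 - <<'E'
from h import *
s=sense();print(s["tool_pos"],s["tcp_rot"],s["ft_force"],s["wrist_torque"])
cs=[]
for c in("top","side"):
    p=snapshot(c)
    u,v=proj(p,np.array([[572.,180,40]]))[0].astype(int)
    cs.append(cv2.resize(p["color"][v-60:v+60,u-60:u+60,::-1],(400,400),interpolation=cv2.INTER_CUBIC))
    m=mask("housing",p,(572.5,160,32))
    if m is not None and c=="side": print(fit(HOUS,[(p,m)],12,[(574,160,-3)]))
    print([(w(p,r["xyz"]).round(1).tolist(),round(r["p"],2)) for r in pinpoint("housing",p)][:4])
cv2.imwrite("pics/c4.png",np.hstack(cs))
E
```

```text
[574.6168893  160.5173797  143.35001806] [ 1.79693678e+02 -7.58232885e-02  8.69074276e+01] [ 0.20455228 -0.21671525 -0.02203591] [ 0.01326185 -0.04148517  0.00576006]
[([338.0, -209.7, -0.3], 0.89), ([492.2, -387.6, 0.8], 0.88), ([505.7, -199.9, 3.1], 0.73), ([568.4, 165.1, 15.7], 0.72)]
(array([574.3, 158.6,  -2.1]), np.float64(0.197))
[([577.4, 160.4, 14.2], 0.94), ([338.2, -215.7, 1.9], 0.65)]
```

View pics/c4.png

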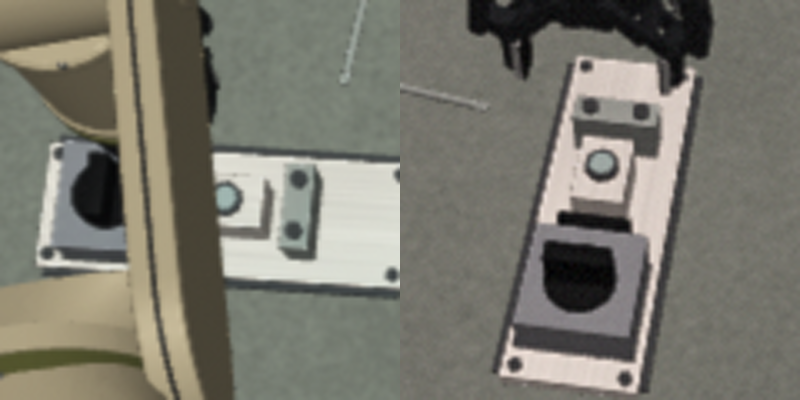

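>>> play_rows([
  [1,[14,0,0],0],
  [1,[14,0,0],0],
  [1,[14,0,0],0],
  [1,[14,0,0],0],
  [1,[14,0,0],0],
  [1,[13.9,0,0],0],
  [1,[0,0,0],-0.121],
  [1,[0,0,0],-0.121],
  [1,[0,0,0],-0.121],
  [1,[0,0,0],-0.121],
  [1,[0,0,0],-0.121],
  [1,[0,0,0],-0.121],
])

```text
time: 16.02
tool_pos: [577.3, 245.1, 139.9]
tcp_rot: [180.0, -0.0, 128.9]
ft_force: [1.1, 0.1, -0.7]
finger_gap: 85.2
grip_force: 0.0
```

>>> play_rows([
  [1,[0,0,0],-0.121],
  [1,[0,0,0],-0.121],
  [1,[0,0,0],-0.121],
  [1,[0,0,0],-0.121],
  [1,[0,0,0],-0.121],
  [1,[0,0,0],-0.121],
  [1,[0,0,0],-0.12],
  [1,[0,0,0],0],
  [1,[0,0,0],0],
])

```text
time: 16.77
tool_pos: [577.2, 244.8, 139.9]
tcp_rot: [180.0, -0.0, 176.8]
ft_force: [-0.1, -1.0, 0.2]
finger_gap: 85.6
grip_force: 0.0
```

```bash
python3 - <<'E'
from h import *
s=sense();print(s["tool_pos"],s["tcp_rot"],s["joint_pos"],s["wrist_torque"])
for c in("top","side"):
    p=snapshot(c)
    print(c,[(w(p,r["xyz"]).round(1).tolist(),round(r["p"],2)) for q in("knob_grip","carriage") for r in pinpoint(q,p)[:1]])
E
```

```text
[577.22402429 244.75757382 139.86838236] [ 1.79996880e+02 -5.80642461e-04  1.76792404e+02] [ 1.82922290e+01  1.48661695e+01  8.65779961e+01  3.17930111e-03
  7.85552310e+01 -6.85008062e+01] [-0.02929408  0.0433286  -0.00459052]
top [([576.0, 242.6, 69.0], 0.7), ([577.6, 244.0, 13.3], 0.73)]
side [([583.4, 246.1, 69.1], 0.59), ([575.5, 244.6, 11.6], 0.59)]
```

>>> play_rows([
  [1,[0,0,8],0],
  [1,[0,0,12],0],
  [1,[0,0,15],0],
  [1,[0,0,15],0],
  [1,[0,0,12],0],
  [1,[0,0,10],0],
  [1,[0,0,7],0],
  [1,[0,0,4],0],
  [1,[0,0,0],0],
  [1,[0,0,0],0],
])

```text
time: 17.9
tool_pos: [577.5, 244.0, 57.2]
tcp_rot: [180.0, 0.0, 177.0]
ft_force: [-0.3, -0.0, 0.6]
finger_gap: 85.3
grip_force: 0.0
```

>>> play_rows([
  [-1,[0,0,0],0],
  [-1,[0,0,0],0],
  [-1,[0,0,0],0],
  [-1,[0,0,0],0],
  [-1,[0,0,0],0],
  [-1,[0,0,0],0],
  [-1,[0,0,0],0],
  [-1,[0,0,0],0],
  [-1,[0,0,0],0],
  [-1,[0,0,0],0],
  [-1,[0,0,0],0],
], force=60)

```text
time: 18.82
tool_pos: [577.4, 244.2, 57.3]
tcp_rot: [180.0, 0.0, 177.0]
ft_force: [-1.5, 2.7, 4.1]
finger_gap: 12.8
grip_force: 59.9
```

```bash
python3 - <<'E'
from h import *
s=sense();print(s["tool_pos"],s["tcp_rot"],s["ft_force"],s["wrist_torque"],s["finger_gap"],s["grip_force"])
E
```

```text
[577.41576862 244.23820732  57.27520692] [1.79970661e+02 2.33301076e-02 1.76981038e+02] [-1.47921837  2.71079906  4.07792684] [ 0.33294612  0.36483196 -0.0368064 ] 12.757469839377512 59.89933490753174
```

>>> play_rows([
  [-1,[0,-1.2,0],0.1],
  [-1,[-0.12,-1.19,0],0.1],
  [-1,[-0.24,-1.18,0],0.1],
  [-1,[-0.35,-1.15,0],0.1],
  [-1,[-0.47,-1.11,0],0.1],
  [-1,[-0.58,-1.05,0],0.1],
])

```text
time: 19.32
tool_pos: [576.9, 236.7, 57.3]
tcp_rot: [-180.0, 0.0, 142.3]
ft_force: [-2.9, 0.9, 6.3]
finger_gap: 12.9
grip_force: 60.1
```

```bash
cat > r.py <<'E'
from h import *
s=sense();print(s["time"],s["tool_pos"].round(2),s["tcp_rot"].round(2),"th",np.radians(177-(s["tcp_rot"][2]%360)).round(4),"F",s["ft_force"].round(2),"M",s["wrist_torque"].round(3),round(s["finger_gap"],2),round(s["grip_force"],1),"q6",s["joint_pos"][5].round(2),"tau6",s["joint_efforts"][5].round(3))
E
python3 r.py
```

```text
19.3167 [576.86 236.66  57.25] [-1.7999e+02  1.0000e-02  1.4235e+02] th 0.6048 F [-2.9   0.9   6.33] M [0.11  0.539 0.312] 12.86 60.1 q6 -34.74 tau6 -2.147
```

Turning works: the moment about z is 0.31 N m when free. Continuing.

>>> play_rows([
  [-1,[-0.68,-0.99,0],0.1],
  [-1,[-0.77,-0.92,0],0.1],
  [-1,[-0.86,-0.84,0],0.1],
  [-1,[-0.94,-0.75,0],0.1],
  [-1,[-1.01,-0.65,0],0.1],
  [-1,[-1.07,-0.54,0],0.1],
  [-1,[-1.12,-0.43,0],0.1],
  [-1,[-1.16,-0.32,0],0.1],
])

```text
time: 19.98
tool_pos: [575.8, 226.8, 57.3]
tcp_rot: [-179.9, 0.0, 96.5]
ft_force: [-5.5, -0.3, 8.9]
finger_gap: 13.2
grip_force: 60.5
```

```bash
python3 r.py
```

```text
19.9833 [575.85 226.84  57.26] [-1.7993e+02  3.0000e-02  9.6510e+01] th 1.4048 F [-5.48 -0.28  8.91] M [-0.06   0.996  0.321] 13.23 60.5 q6 10.26 tau6 -2.108
```

>>> play_rows([
  [-1,[-0.59,-0.1,0],0.05],
  [-1,[-0.6,-0.07,0],0.05],
])

```text
time: 20.15
tool_pos: [575.7, 225.7, 57.2]
tcp_rot: [-179.9, 0.0, 90.9]
ft_force: [-5.9, -1.0, 8.6]
finger_gap: 12.8
grip_force: 60.5
```

```bash
python3 r.py
```

```text
20.15 [575.69 225.65  57.23] [-1.7992e+02  4.0000e-02  9.0900e+01] th 1.5027 F [-5.87 -0.98  8.62] M [-0.101  1.032  0.398] 12.85 60.5 q6 15.76 tau6 -0.645
```

>>> play_rows([
  [-1,[-0.6,-0.04,0],0.05],
])

```text
time: 20.23
tool_pos: [575.6, 225.1, 57.2]
tcp_rot: [-179.9, 0.0, 88.1]
ft_force: [-7.1, -0.5, 9.2]
finger_gap: 12.9
grip_force: 60.5
```

```bash
python3 r.py
```

```text
20.2333 [575.63 225.06  57.21] [-1.7992e+02  4.0000e-02  8.8060e+01] th 1.5524 F [-7.08 -0.52  9.16] M [-0.091  1.075  0.342] 12.9 60.5 q6 18.56 tau6 -0.863
```

>>> play_rows([
  [-1,[-0.6,-0.01,0],0.05],
])

```text
time: 20.32
tool_pos: [575.6, 224.5, 57.2]
tcp_rot: [-179.9, 0.0, 85.2]
ft_force: [-6.4, -0.9, 9.7]
finger_gap: 12.6
grip_force: 60.5
```

```bash
python3 r.py
```

```text
20.3167 [575.58 224.47  57.24] [-1.7992e+02  5.0000e-02  8.5200e+01] th 1.6023 F [-6.42 -0.89  9.71] M [-0.047  1.1    0.332] 12.61 60.5 q6 21.37 tau6 -0.884
```

>>> play_rows([
  [-1,[-0.6,0.02,0],0.05],
])

```text
time: 20.4
tool_pos: [575.5, 223.9, 57.2]
tcp_rot: [-179.9, 0.1, 82.3]
ft_force: [-6.0, 0.4, 8.1]
finger_gap: 12.6
grip_force: 60.6
```

```bash
python3 r.py
```

```text
20.4 [575.5  223.86  57.24] [-1.7992e+02  5.0000e-02  8.2330e+01] th 1.6523 F [-6.02  0.42  8.09] M [-0.067  1.22   0.384] 12.61 60.6 q6 24.18 tau6 -0.886
```

>>> play_rows([
  [-1,[-0.6,0.05,0],0.05],
])

```text
time: 20.48
tool_pos: [575.4, 223.3, 57.3]
tcp_rot: [-179.9, 0.1, 79.5]
ft_force: [-6.4, -1.3, 10.5]
finger_gap: 12.7
grip_force: 60.6
```

```bash
python3 r.py
```

```text
20.4833 [575.43 223.29  57.25] [-1.7992e+02  5.0000e-02  7.9470e+01] th 1.7023 F [-6.4  -1.32 10.51] M [0.02  1.198 0.333] 12.73 60.6 q6 26.99 tau6 -0.886
```

>>> play_rows([
  [-1,[-0.6,0.08,0],0.05],
])

```text
time: 20.57
tool_pos: [575.4, 222.7, 57.2]
tcp_rot: [-179.9, 0.1, 76.6]
ft_force: [-7.6, -0.1, 9.3]
finger_gap: 12.9
grip_force: 60.6
```

```bash
python3 r.py
```

```text
20.5667 [575.37 222.69  57.24] [-1.7991e+02  6.0000e-02  7.6600e+01] th 1.7523 F [-7.63 -0.14  9.3 ] M [-0.066  1.205  0.321] 12.92 60.6 q6 29.81 tau6 -0.886
```

>>> play_rows([
  [-1,[-0.59,0.11,0],0.05],
])

```text
time: 20.65
tool_pos: [575.3, 222.1, 57.2]
tcp_rot: [-179.9, 0.1, 73.7]
ft_force: [-6.7, 0.0, 9.6]
finger_gap: 12.7
grip_force: 60.7
```

```bash
python3 r.py
```

```text
20.65 [575.32 222.09  57.24] [-1.7991e+02  6.0000e-02  7.3740e+01] th 1.8023 F [-6.7   0.01  9.63] M [0.006 1.259 0.365] 12.73 60.7 q6 32.62 tau6 -0.853
```

>>> play_rows([
  [-1,[-0.58,0.14,0],0.05],
])

```text
time: 20.73
tool_pos: [575.3, 221.5, 57.2]
tcp_rot: [-179.9, 0.1, 70.9]
ft_force: [-8.0, -0.5, 10.6]
finger_gap: 12.6
grip_force: 60.7
```

```bash
python3 r.py
```

```text
20.7333 [575.26 221.51  57.24] [-1.7991e+02  7.0000e-02  7.0870e+01] th 1.8522 F [-8.02 -0.45 10.56] M [0.038 1.256 0.386] 12.59 60.7 q6 35.43 tau6 -0.809
```

tau6, a low-noise signal, began rising near 1.764 rad at the spring's slope, so the pad load is now about 6.4 N. One more 0.05 rad should bring it to about 10 N.

>>> play_rows([
  [-1,[-0.58,0.17,0],0.05],
])

```text
time: 20.82
tool_pos: [575.2, 221.0, 57.2]
tcp_rot: [-179.9, 0.1, 68.0]
ft_force: [-8.0, -0.5, 9.0]
finger_gap: 12.9
grip_force: 60.8
```

```bash
python3 r.py
```

```text
20.8167 [575.18 220.98  57.24] [-1.7991e+02  7.0000e-02  6.8020e+01] th 1.9021 F [-7.97 -0.49  9.05] M [0.057 1.303 0.44 ] 12.91 60.8 q6 38.24 tau6 -0.768
```

>>> play_rows([
  [-1,[0,0,0],0],
  [-1,[0,0,0],0],
])

```text
time: 20.98
tool_pos: [575.1, 220.9, 57.2]
tcp_rot: [-179.9, 0.1, 68.1]
ft_force: [-7.7, 0.2, 9.8]
finger_gap: 12.7
grip_force: 60.7
```

```bash
python3 r.py
```

```text
20.9833 [575.15 220.89  57.21] [-1.7991e+02  8.0000e-02  6.8110e+01] th 1.9005 F [-7.7   0.24  9.82] M [-0.037  1.305  0.068] 12.69 60.7 q6 38.14 tau6 0.229
```

>>> play_rows([
  [1,[0,0,0],0],
  [1,[0,0,0],0],
  [1,[0,0,0],0],
  [1,[0,0,0],0],
  [1,[0,0,0],0],
  [1,[0,0,0],0],
  [1,[0,0,0],0],
  [1,[0,0,0],0],
  [1,[0,0,0],0],
])

```text
time: 21.73
tool_pos: [576.1, 221.1, 56.9]
tcp_rot: [180.0, 0.0, 68.1]
ft_force: [0.2, -0.2, 0.7]
finger_gap: 85.4
grip_force: 0.0
```

>>> play_rows([
  [1,[0,0,-5],0],
  [1,[0,0,-15],0],
  [1,[0,0,-30],0],
  [1,[0,0,-30],0],
  [1,[0,0,-30],0],
  [1,[0,0,-30],0],
  [1,[0,0,-10],0],
  [1,[0,0,0],0],
])

```text
time: 22.4
tool_pos: [578.3, 221.8, 211.9]
tcp_rot: [179.7, -0.3, 68.1]
ft_force: [0.7, 0.3, -0.3]
finger_gap: 85.8
grip_force: 0.0
```

```bash
python3 - <<'E'
from h import *
s=sense();print(s["tool_pos"],s["ft_force"])
cs=[]
for c in("top","side"):
    p=snapshot(c)
    u,v=proj(p,np.array([[572.,180,40]]))[0].astype(int)
    cs.append(cv2.resize(p["color"][v-60:v+60,u-60:u+60,::-1],(400,400),interpolation=cv2.INTER_CUBIC))
    print([(q,w(p,r["xyz"]).round(1).tolist(),round(r["p"],2)) for q in("housing","carriage","knob_grip") for r in pinpoint(q,p)[:4]])
cv2.imwrite("pics/c5.png",np.hstack(cs))
E
```

```text
[578.33254127 221.82273117 211.85765459] [ 0.71212107  0.30973555 -0.32022344]
[('housing', [338.0, -208.8, -0.0], 0.95), ('housing', [490.8, -386.6, 1.5], 0.85), ('housing', [569.9, 148.5, 14.6], 0.83), ('carriage', [574.5, 222.4, 12.5], 0.82), ('carriage', [568.3, 149.3, 14.5], 0.26), ('knob_grip', [573.7, 218.6, 68.5], 0.85)]
[('housing', [573.3, 145.5, 15.4], 0.79), ('housing', [342.3, -214.0, 1.0], 0.66), ('housing', [491.5, -384.5, 1.2], 0.5), ('carriage', [576.4, 221.4, 13.0], 0.88), ('carriage', [573.7, 150.4, 14.4], 0.64), ('carriage', [570.6, 158.1, 14.0], 0.36), ('knob_grip', [582.1, 220.2, 69.2], 0.84)]
```

View pics/c5.png

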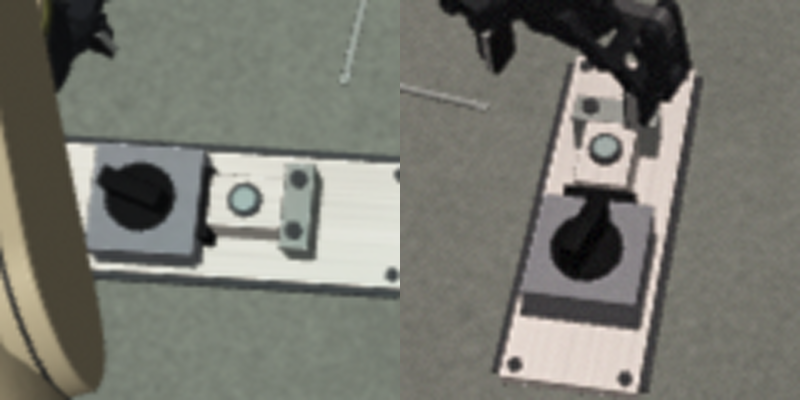

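The housing sits upright between the stop and the pad, the knob has turned, and the gripper is clear.

```bash
python3 -c "
from bench import *
print(hand_in())"
```

```text
the job is handed in; nothing more can be done
None
```

The housing is standing upright on the bed, clamped between the stop and the jaw at about 10 N as estimated from the wrist torque. The gripper is clear of everything, and I handed the job in after about 22 s of the 70 s.

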